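Refit a coffee grinder's burr carrier and spin it by hand

TASK

Put the steel burr carrier back on the spindle of the grey grinding head: feel for its drive pins by turning it under light pressure until it drops over them, and press it fully home. Then spin it by hand through at least one full turn, either way, to check that it runs freely, and let go of it, leaving it seated. Be gentle, never force it down while the pins do not line up, and leave the other things on the table where they are.

Things in the scene. Friction and masses are not known exactly. Their poses are not given: they have to be found in the camera images.
- carrier: Loose burr carrier, 0.3 to 0.4 kg, standing upright on the table: steel disc 84 mm across, from 0 to 20 mm above its underside, then a dark hub 32 mm across up to 36 mm, and on top a black hand wing. Origin: centre of its underside, z up, x along the wing towards the red dot.
- wing (a point): Centre of the carrier's black hand wing, 51 mm above its underside. The wing is 56 mm long (carrier x), 24 mm wide (y) and 34 mm tall, with flat sides to grip across its width; a red dot on its top marks the +x end.
- bore (a point): Mouth of the carrier's blind bore, centre of the underside (same point as the carrier's origin): 14.2 mm across, 30 mm deep, fits the post. Three radial notches in the underside, 12 mm wide and 10 mm deep, at 0, 120 and 240 deg from the carrier's x, take the drive pins with about 0.12 rad of play either way.
- head: Grinding head, fixed to the table: grey round base 144 mm across; open round chamber with a dark wall, 132 mm across outside, 116 mm inside, rim 56 mm above the table; outlet spout at its -x side. Origin: centre of its underside, on the spindle's axis, z up. Harmed if the carrier is forced down with over 40 N while riding on the pins, or ever with over 80 N.
- post_top (a point): Top of the steel spindle post, on the axis, 58 mm above the table. The post is 12 mm across and tapers to 6 mm over its top 6 mm. Round its foot sits a stiff black seal sleeve, 24 mm across, top 37 mm above the table; it slides down flush with the plate when pushed with more than 7 N (weight counts) and stays there.
- plate (a point): Top of the spindle's drive plate, on the axis, 32 mm above the table. Three upright steel pins 6 mm across stand on it, 24 mm from the axis, 120 deg apart, tops at 40 mm; their angle differs every time and is not measured. The carrier's underside is at 40 mm riding on the pins, 37 mm when dropped over them onto the sleeve, 32 mm fully home.
- spindle (a joint): Turn of the spindle in rad since the start (0 then), positive anticlockwise from above, no stops. It does not tell where the pins stand. Gear drag about 0.16 N m: it stands still under a carrier turned on top of the pins with a light push (up to about 5 N), turns with one that has engaged them, and stops when let go.
- bowl: White ceramic cupping bowl, 100 mm across, 65 mm tall, loose; leave alone. Origin: centre of its underside.
- jar: Closed glass jar, 72 mm across, 95 mm tall, loose; leave alone. Origin: centre of its underside.
- burr_ring: Spare steel burr ring, 84 mm across, 14 mm thick, lying flat, loose; leave alone. Origin: centre of its underside.
- brush: Cleaning brush about 160 mm long lying along its own x, loose; leave alone. Origin: at its underside, about mid-length.
There are look-alikes about, which are no part of the job. What is shaped like the carrier but pink or turquoise is not meant. Several things have the shape of the head; the one meant has the colours described above.

How it is judged:
By the outcome, as a careful person would: the job done as asked, in the order asked, and still so for the second after the job is handed in, with the robot touching nothing.
It also fails if it takes over 72 s, if anything falls off the work surface, if the arm or the gripper's body presses on something with over 40 N, if the wrist force passes 120 N, or if a joint passes its speed limit or range.

ROBOT

A 6-joint arm with a two-finger parallel gripper is mounted at the origin on the work surface. World frame = base frame: x ahead of the robot, y to its left, z up, the work surface at z = 0. Lengths are in m, angles in degrees, forces in N, time in s.
With the tool pointing down it reaches from about 0.25 to 0.725 m from the base axis. Payload 9.7 kg.
Tool frame: the origin (TCP) lies midway between the tips of the shut fingers; the grasp point (between the pads) lies 19 mm behind it; z points along the fingers, y is the line along which they close (so a half turn about z gives the same grasp; the last joint's range is limited). The gripper opens to 85 mm and grips with 20 to 120 N. Pads are 22 mm wide; open, the fingers measure 114 mm over their backs; the gripper's body (76 mm by 85 mm) begins 54 mm behind the grasp point. The pads swing forward as they close: fully open they stand 13 mm farther back than shut.
Start: joints at [-64.63, 4.979, 10.078, 95.1, 0, 90], TCP at [0.236, -0.497, 0.231] pointing down, gripper open.
Joint ranges: [-179.16, 179.16], [-48.56, 103.87], [-65.8, 70.77], [-126.05, 130.52], [-82.76, 87.17], [-180, 180]. Speed limits (degrees/s): [127.2, 127.2, 147.25, 180, 180, 180].

INTERFACE

Orientations are given as [roll, pitch, yaw] about the fixed x, y, z axes, in that order (R = Rz(yaw) Ry(pitch) Rx(roll)).
In Python, from workcell import bot gives the robot as it stands.
- The arm moves only by the shell command python3 -m crank 'ROWS' [FORCE]. ROWS is JSON, a list of rows, each an object with "gripper": the finger opening in mm, from 0 to 85.4; "travel": the shift along the tool's x, y, z in mm, a list of three; "twist": the turn, a rotation vector about the tool's x, y, z in rad, a list of three. In form: [{"gripper": gripper, "travel": [tx, ty, tz], "twist": [rx, ry, rz]}, ...]. A call has 1 to 12 rows; each row shifts and turns the commanded pose from where the row before left it, along the tool's axes as they then stand; what a row does not reach is not made up. A row lasts 1/8 s, in which the tool goes at most 62.5 mm and 10.7 degrees, less where a joint would pass 70% of its speed; a pose out of reach is approached as far as the arm can. A call is refused whole if a number of a shift passes 62.5 or a number of a turn 0.188, either way. A call with a gripper value outside its range is refused whole. The fingers move at their own pace and stop on an object; FORCE is the grip in N (left out, the last holds). Time passes only in rows, so rows that do not move let the fingers close. It gives the time, the measured TCP pose, the force, the opening and the grip force at its end, in the units of the state.
- bot.get_obs(): the state, without advancing time (a new reading comes with each control period).
- bot.camera(name): name is "scene" or "side" or "wrist"; returns the picture (400x640x3 uint8, red, green, blue); there is no depth.
- bot.calibration(name): a dict with "vfov" (degrees; the focal length in pixels is half the picture's height over the tangent of half this angle, whatever the lens; pixels are square), "cx", "cy" (the principal point, pixels), "camera_from_world" (4x4, takes a point from world to camera coordinates). Camera axes: x right, y down, z forward; pixel columns grow to the right and rows downward; lengths in m; the calibration is good to about 2 mm. A picture is of the moment at which its call begins: read the wrist's pose just before it. calibration takes no time and is no camera call; for the wrist camera it gives the pose at the moment of the call.
- bot.job_done(): hands the job in; it is judged then, once.
The state is a dict: "time": time; "q": joint angles; "qd": joint speeds; "joint_efforts": joint torques, N m; "ee_pos": TCP position; "tcp_rot": TCP orientation; "wrist_force": force on the tool from outside, world axes, zero at the start; "torque": the same for the moment, N m; "opening": finger opening in m; "grasp_force": force on a finger pad.
Only numpy, scipy, OpenCV 4.12 (cv2) and the standard library are available. Lean on these libraries where they do the work, as an engineer would, in place of code of your own. Each camera call takes 0.05 s, during which the arm holds its last target. There are 200 camera calls.

## Working session

There is one attempt and no reset: what is moved stays moved. The work goes in short steps, Python scripts to look and compute and a shell command to move; the robot and the scene stay as the last step left them, time stands still between calls to the robot, and variables do not carry over. Pictures are saved under pics/ and viewed, at most 10 in all, crops included, and the job is handed in when it is done.

```bash
mkdir -p pics; python3 - <<'E'
from workcell import bot
import cv2,numpy as np
o=bot.get_obs();print(o)
for n in("scene","side"):
    c=bot.calibration(n);print(n,c)
    cv2.imwrite(f"pics/{n}0.png",bot.camera(n)[:,:,::-1])
E
```

```text
{'time': 0.0, 'q': array([-6.46319059e+01,  5.01219403e+00,  1.00339263e+01,  9.50996252e+01,
        5.26976036e-04,  9.00008472e+01]), 'qd': array([ 0.13005348,  0.03206368,  0.09131189, -0.0371509 ,  0.01527208,
        0.08378919]), 'joint_efforts': array([ 8.85275017e-05, -5.20397151e+01,  4.64799321e+01,  1.65269058e-02,
       -9.51379775e-05, -3.70763942e-06]), 'ee_pos': array([ 0.23554069, -0.49675516,  0.23056785]), 'tcp_rot': array([-1.79922107e+02, -5.25823798e-04,  2.53672462e+01]), 'wrist_force': array([-0.05004057, -0.12434615,  0.21175349]), 'torque': array([ 0.01433362, -0.00977173, -0.00329067]), 'grasp_force': 0.0, 'opening': 0.08562921188370479}
scene {'vfov': 49.51167096882945, 'cx': 331.04809112599327, 'cy': 202.43323709868204, 'camera_from_world': array([[-0.88008619,  0.47472893, -0.00898577,  0.46389738],
       [ 0.39654456,  0.72447032, -0.56382192, -0.16304352],
       [-0.26115265, -0.49977515, -0.8258475 ,  1.11954243],
       [ 0.        ,  0.        ,  0.        ,  1.        ]])}
side {'vfov': 48.324906768072026, 'cx': 321.4370429298235, 'cy': 203.38036494283529, 'camera_from_world': array([[-0.9999298 , -0.00839841, -0.0083587 ,  0.49470533],
       [-0.00158416,  0.79384944, -0.60811229,  0.01790994],
       [ 0.01174272, -0.60805636, -0.79380702,  1.21526886],
       [ 0.        ,  0.        ,  0.        ,  1.        ]])}
```

View pics/scene0.png

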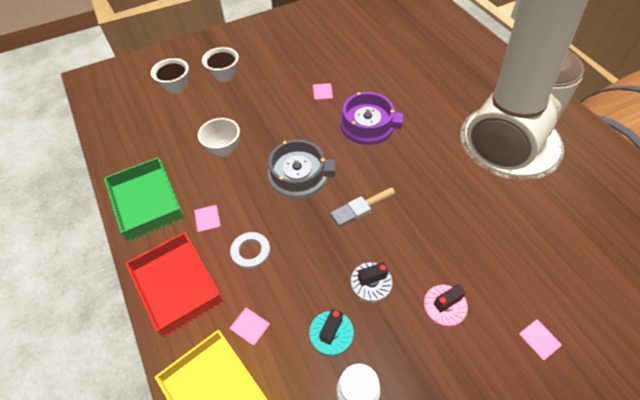

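View pics/side0.png

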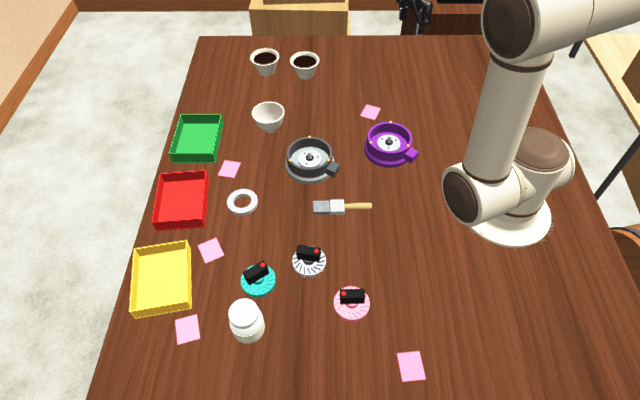

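The scene view shows the steel carrier at (372,281) with its red dot to the right, and the grey head at (297,167) with its spout to the right. In the side view they are at (309,260) and (310,158). Next I'll zoom in and get rough positions.

```bash
cat > h.py <<'E'
import cv2,numpy as np
from workcell import bot
def ray(c,uv):
    f=200/np.tan(np.radians(c["vfov"]/2));T=np.array(c["camera_from_world"]);R=T[:3,:3]
    d=R.T@np.array([(uv[0]-c["cx"])/f,(uv[1]-c["cy"])/f,1]);return -R.T@T[:3,3],d/np.linalg.norm(d)
def onplane(c,uv,z):
    o,d=ray(c,uv);return o+d*(z-o[2])/d[2]
def tri(rs):
    A=sum(np.eye(3)-np.outer(d,d) for o,d in rs);b=sum((np.eye(3)-np.outer(d,d))@o for o,d in rs)
    return np.linalg.solve(A,b)
def proj(c,p):
    f=200/np.tan(np.radians(c["vfov"]/2));q=np.array(c["camera_from_world"])@np.r_[p,1]
    return q[:2]/q[2]*f+[c["cx"],c["cy"]]
def red(im):
    h=cv2.cvtColor(im,cv2.COLOR_RGB2HSV);m=((h[...,0]<6)|(h[...,0]>174))&(h[...,1]>170)&(h[...,2]>120)
    n,l,s,c=cv2.connectedComponentsWithStats(m.astype(np.uint8));return [(s[i,4],*c[i].round(1)) for i in range(1,n) if s[i,4]>3]
E
python3 - <<'E'
from h import *
t=[]
I={n:cv2.imread(f"pics/{n}0.png")[:,:,::-1].copy() for n in("scene","side")}
C={n:bot.calibration(n) for n in I}
for n in I: print(n,red(I[n]))
for (a,b) in (((372,281),(309,260)),((297,167),(310,158))):
    t.append(np.hstack([cv2.resize(I[n][y-37:y+37,x-50:x+50],(400,296),interpolation=cv2.INTER_CUBIC) for n,(x,y) in zip(I,(a,b))]))
    print([onplane(C[n],p,.03).round(3) for n,p in zip(I,(a,b))])
cv2.imwrite("pics/z.png",np.vstack(t)[:,:,::-1])
E
```

```text
scene [(np.int32(5850), np.float64(173.1), np.float64(283.8)), (np.int32(22), np.float64(382.1), np.float64(267.0)), (np.int32(27), np.float64(442.4), np.float64(299.9)), (np.int32(26), np.float64(335.3), np.float64(313.5))]
side [(np.int32(3042), np.float64(180.6), np.float64(200.4)), (np.int32(16), np.float64(316.0), np.float64(250.5)), (np.int32(18), np.float64(262.1), np.float64(264.3)), (np.int32(21), np.float64(343.0), np.float64(293.0))]
[array([0.529, 0.176, 0.03 ]), array([0.523, 0.176, 0.03 ])]
[array([ 0.533, -0.16 ,  0.03 ]), array([ 0.529, -0.165,  0.03 ])]
```

View pics/z.png

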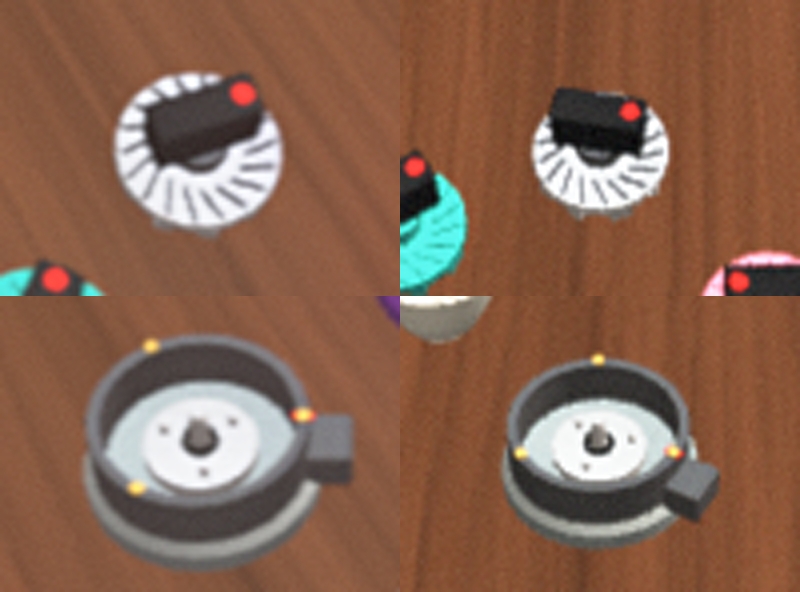

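The pins can be made out as three dark spots on the plate, and the wing and its red dot are clear. Now I'll triangulate these points and plan the approach.

```bash
python3 - <<'E'
from h import *
from scipy.spatial.transform import Rotation as R
S,D=bot.calibration("scene"),bot.calibration("side")
print("dot",tri([ray(S,(382.1,267)),ray(D,(316,250.5))]), onplane(S,(382.1,267),.068),onplane(D,(316,250.5),.068))
for c,ps in((S,[(288,163.5),(305,161.25),(297.75,173.75)]),(D,[(304.5,153.25),(317.75,157),(306.25,163.75)])):
    P=np.array([onplane(c,p,.04)[:2] for p in ps]);m=P.mean(0);d=P-m
    print("pins c",m,np.linalg.norm(d,axis=1),np.degrees(np.arctan2(d[:,1],d[:,0])))
# wing top centre & post
print("wingtop",[onplane(c,p,.068).round(4) for c,p in((S,(322+(202)/4-0,0)),)] and onplane(S,(322+203/4,244+100/4),.068),onplane(D,(259+199/4,223+101/4),.068))
w=bot.calibration("wrist");T=np.array(w["camera_from_world"]);o=bot.get_obs()
print(w["vfov"],-T[:3,:3].T@T[:3,3]-o["ee_pos"],T[:3,:3].T, R.from_euler("xyz",o["tcp_rot"],degrees=True).as_matrix())
E
```

```text
dot [0.50622195 0.17242742 0.06693175] [0.50725248 0.17376879 0.068     ] [0.50568768 0.17202129 0.068     ]
pins c [ 0.53472567 -0.15488499] [0.02302384 0.02372712 0.02306717] [ -49.0285029  -169.92206936   69.00496647]
pins c [ 0.53010539 -0.15568846] [0.02399114 0.02402471 0.02416235] [ -51.28414775 -170.85818195   68.86003323]
wingtop [0.52544387 0.16871299 0.068     ] [0.52313589 0.16580536 0.068     ]
60.05157749571238 [0.0666078  0.03082562 0.14337291] [[ 0.4282442  -0.86462998 -0.2627202 ]
 [-0.90366197 -0.41019564 -0.12302271]
 [-0.00139756  0.29009402 -0.95699713]] [[ 9.03541274e-01  4.28500742e-01 -5.30098274e-04]
 [ 4.28501069e-01 -9.03540647e-01  1.06424800e-03]
 [-2.29342805e-05 -1.18873967e-03 -9.99999293e-01]]
```

```bash
python3 -m crank '[{"gripper":85,"travel":[45.5,-39.7,0],"twist":[0,0,0]},{"gripper":85,"travel":[45.5,-39.7,0],"twist":[0,0,0]},{"gripper":85,"travel":[45.5,-39.7,0],"twist":[0,0,0]},{"gripper":85,"travel":[45.5,-39.7,0],"twist":[0,0,0]},{"gripper":85,"travel":[45.5,-39.7,0],"twist":[0,0,0]},{"gripper":85,"travel":[45.5,-39.7,0],"twist":[0,0,0]},{"gripper":85,"travel":[45.5,-39.7,0],"twist":[0,0,0]},{"gripper":85,"travel":[45.5,-39.7,0],"twist":[0,0,0]},{"gripper":85,"travel":[45.5,-39.7,0],"twist":[0,0,0]},{"gripper":85,"travel":[45.5,-39.7,0],"twist":[0,0,0]},{"gripper":85,"travel":[45.5,-39.7,0],"twist":[0,0,0]},{"gripper":85,"travel":[45.5,-39.7,0],"twist":[0,0,0]}]' 30 | tail -c 600
python3 -m crank '[{"gripper":85,"travel":[0,0,0],"twist":[0,0,-0.18]},{"gripper":85,"travel":[0,0,0],"twist":[0,0,-0.18]},{"gripper":85,"travel":[0,0,0],"twist":[0,0,-0.18]},{"gripper":85,"travel":[0,0,0],"twist":[0,0,-0.18]},{"gripper":85,"travel":[0,0,0],"twist":[0,0,-0.18]},{"gripper":85,"travel":[0,0,0],"twist":[0,0,-0.18]},{"gripper":85,"travel":[0,0,0],"twist":[0,0,-0.18]},{"gripper":85,"travel":[0,0,0],"twist":[0,0,-0.18]},{"gripper":85,"travel":[0,0,0],"twist":[0,0,-0.18]},{"gripper":85,"travel":[0,0,0],"twist":[0,0,-0.18]},{"gripper":85,"travel":[0,0,0],"twist":[0,0,-0.18]},{"gripper":85,"travel":[0,0,0],"twist":[0,0,-0.18]}]' | tail -c 600
python3 - <<'E'
from h import *
o=bot.get_obs();print(o["time"],o["q"].round(2),o["ee_pos"],o["tcp_rot"],o["wrist_force"])
im=bot.camera("wrist");print(red(im));cv2.imwrite("pics/w1.png",im[:,:,::-1])
import json;c=bot.calibration("wrist");json.dump({k:np.array(v).tolist() for k,v in c.items()},open("w1.json","w"))
E
```

```text
time: 1.6
ee_pos: [0.5253, 0.1695, 0.231]
tcp_rot: [180.0, 0.0, 25.4]
wrist_force: [1.3, -0.7, 0.0]
opening: 0.0849
grasp_force: 0.0
time: 3.1
ee_pos: [0.5248, 0.1674, 0.2309]
tcp_rot: [-180.0, -0.0, 149.5]
wrist_force: [0.3, -0.1, -0.1]
opening: 0.0849
grasp_force: 0.0
3.1 [17.69  5.13 10.19 95.11  0.   48.22] [0.52475701 0.1674015  0.23087869] [-1.79966670e+02 -3.00876658e-02  1.49471485e+02] [ 0.33630087 -0.13293816 -0.0844031 ]
[(np.int32(152), np.float64(393.1), np.float64(25.6)), (np.int32(108), np.float64(314.5), np.float64(161.1)), (np.int32(94), np.float64(415.0), np.float64(251.9)), (np.int32(12), np.float64(45.0), np.float64(280.5))]
```

View pics/w1.png

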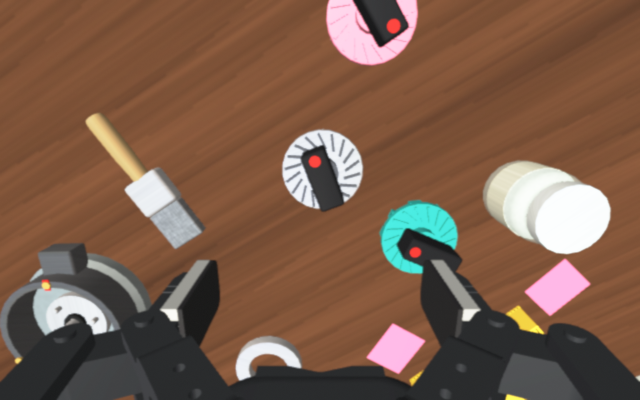

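The wrist view shows the steel carrier at (322,170) with its red dot at (314,161). The turquoise copy is at (419,237), and the head is only partly visible at lower left. Next I'll measure the carrier.

```bash
python3 - <<'E'
from h import *
import json
c=json.load(open("w1.json"));im=cv2.imread("pics/w1.png")
h=cv2.cvtColor(im,cv2.COLOR_BGR2HSV)
m=((h[...,1]<60)&(h[...,2]>110)).astype(np.uint8);roi=np.zeros_like(m);roi[120:220,270:375]=1;m&=roi
pts=cv2.findNonZero(m);hull=cv2.convexHull(pts);e=cv2.fitEllipse(hull);print("disc",e)
H=np.array([onplane(c,p[0],.02)[:2] for p in hull]);
A=np.c_[2*H,np.ones(len(H))];s=np.linalg.lstsq(A,(H**2).sum(1),rcond=None)[0];print("circle",s[:2],np.sqrt(s[2]+s[:2]@s[:2]))
d=((h[...,2]<70)|((h[...,1]>170)&(h[...,0]<6))).astype(np.uint8)&cv2.morphologyEx(m,cv2.MORPH_CLOSE,np.ones((45,45)))
d=cv2.morphologyEx(d,cv2.MORPH_OPEN,np.ones((7,7)))
k,l,st,ce=cv2.connectedComponentsWithStats(d);i=1+st[1:,4].argmax();r=cv2.minAreaRect(cv2.findNonZero((l==i).astype(np.uint8)));print("wing",r)
b=cv2.boxPoints(r);W=np.array([onplane(c,p,.065)[:2] for p in b])
for j in range(4):
    v=W[(j+1)%4]-W[j];print(np.linalg.norm(v),np.degrees(np.arctan2(v[1],v[0])))
print("wing c",W.mean(0));dot=onplane(c,(314.5,161.1),.068);print("dot",dot, np.degrees(np.arctan2(*(dot[:2]-s[:2])[::-1])),np.linalg.norm(dot[:2]-s[:2]))
E
```

```text
disc ((321.97314453125, 168.80247497558594), (79.67669677734375, 81.06057739257812), 87.701171875)
circle [0.52555714 0.16852015] 0.04217057266817408
wing ((323.9820861816406, 182.58425903320312), (47.78672790527344, 25.415325164794922), 71.02959442138672)
0.022954770578886736 79.07710280333133
0.04490351320492701 -10.799984700923723
0.02386058972298132 -100.13184179363901
0.04524003330610315 168.0547213172809
wing c [0.52881228 0.16866508]
dot [0.5063855  0.17161498 0.068     ] 170.82998201976085 0.019419828984055577
```

```bash
python3 -m crank '[{"gripper":60,"travel":[0,0,0],"twist":[0,0,-0.175]},{"gripper":60,"travel":[0,0,0],"twist":[0,0,-0.175]},{"gripper":60,"travel":[-0.6,1.2,40],"twist":[0,0,0]},{"gripper":60,"travel":[0,0,50],"twist":[0,0,0]},{"gripper":60,"travel":[0,0,10],"twist":[0,0,0]},{"gripper":60,"travel":[0,0,0],"twist":[0,0,0]}]'
python3 - <<'E'
from h import *
o=bot.get_obs();print(o["time"],o["q"].round(2),o["ee_pos"],o["tcp_rot"],o["wrist_force"],o["opening"])
c=bot.calibration("wrist");im=bot.camera("wrist");cv2.imwrite("pics/w2.png",im[:,:,::-1]);print(red(im),bot.get_obs()["time"])
import json;json.dump({k:np.array(v).tolist() for k,v in c.items()},open("w2.json","w"))
for p in ((.5256,.1685,.02),(.5256,.1685,.068)):print(proj(c,p))
E
```

```text
time: 3.9
ee_pos: [0.5256, 0.1685, 0.1319]
tcp_rot: [-180.0, -0.0, 169.1]
wrist_force: [0.2, 0.8, 0.5]
opening: 0.06
grasp_force: 0.0
3.9 [17.77  4.42 -1.51 84.09  0.   28.66] [0.5256195  0.16848215 0.1318732 ] [-1.79991942e+02 -1.94776651e-02  1.69113580e+02] [0.17287628 0.83878028 0.47347928] 0.05997389895702373
[(np.int32(322), np.float64(496.7), np.float64(43.5)), (np.int32(224), np.float64(320.2), np.float64(188.0)), (np.int32(40), np.float64(401.4), np.float64(344.8))] 3.95
[320.68639356 196.41250262]
[320.81964927 217.2937149 ]
```

View pics/w2.png

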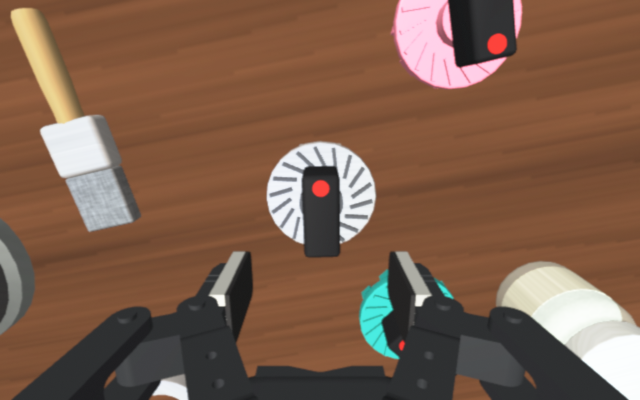

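The wing is upright in the image at (321,210), lined up with the fingers. The turquoise wing sits next to the right finger, so I'll check that clearance.

```bash
python3 - <<'E'
from h import *
import json
c=json.load(open("w1.json"));g=np.array([.5256,.1685]);a=np.radians(169.1)
X=np.array([np.cos(a),np.sin(a)]);Y=np.array([np.sin(a),-np.cos(a)])
for n,p,z in (("tdisc",(419,237),.02),("tdot",(415,252),.068),("wingnear",(398,251),.068),("wing near low",(400,236),.068),("jar",(530,175),.0)):
    w=onplane(c,p,z)[:2]; print(n,w,"toolxy",(w-g)@X,(w-g)@Y)
c=json.load(open("w2.json"));im=cv2.imread("pics/w2.png");h=cv2.cvtColor(im,cv2.COLOR_BGR2HSV)
m=((h[...,1]<60)&(h[...,2]>110)).astype(np.uint8);roi=np.zeros_like(m);roi[130:250,255:390]=1;m&=roi
H=np.array([onplane(c,p[0],.02)[:2] for p in cv2.convexHull(cv2.findNonZero(m))])
s=np.linalg.lstsq(np.c_[2*H,np.ones(len(H))],(H**2).sum(1),rcond=None)[0];print("circle",s[:2],np.sqrt(s[2]+s[:2]@s[:2]),"tool",(s[:2]-g)@X,(s[:2]-g)@Y)
E
```

```text
tdisc [0.64413947 0.22376212] toolxy -0.10595105495924215 0.07668039329583917
tdot [0.63160464 0.21098691] toolxy -0.09605810339633876 0.06176538617356774
wingnear [0.62244347 0.19722898] toolxy -0.08966377199250047 0.04652333106612307
wing near low [0.60937873 0.20581461] toolxy -0.07521123281333666 0.05248357826218305
jar [0.64878873 0.36260047] toolxy -0.08426273134733078 0.21389307856362705
circle [0.52559711 0.16846067] 0.042078718653057276 tool -4.604366627738704e-06 -3.916897100755165e-05
```

Clear, since the turquoise wing is at least 75 mm away along tool x. I'll go down, grip and lift.

```bash
python3 -m crank '[{"gripper":60,"travel":[0,0,40],"twist":[0,0,0]},{"gripper":60,"travel":[0,0,40],"twist":[0,0,0]},{"gripper":60,"travel":[0,0,9],"twist":[0,0,0]},{"gripper":60,"travel":[0,0,0],"twist":[0,0,0]},{"gripper":15,"travel":[0,0,0],"twist":[0,0,0]},{"gripper":15,"travel":[0,0,0],"twist":[0,0,0]},{"gripper":15,"travel":[0,0,0],"twist":[0,0,0]},{"gripper":15,"travel":[0,0,0],"twist":[0,0,0]},{"gripper":15,"travel":[0,0,0],"twist":[0,0,0]}]' 60
```

```text
time: 5.08
ee_pos: [0.5267, 0.1689, 0.044]
tcp_rot: [179.9, 0.1, 169.2]
wrist_force: [-0.7, 0.7, 7.1]
opening: 0.023
grasp_force: 59.8
```

```bash
python3 -m crank '[{"gripper":15,"travel":[0,0,-20],"twist":[0,0,0]},{"gripper":15,"travel":[0,0,-46],"twist":[0,0,0]},{"gripper":15,"travel":[0,0,-46],"twist":[0,0,0]},{"gripper":15,"travel":[0,0,-46],"twist":[0,0,0]},{"gripper":15,"travel":[-27,-50,0],"twist":[0,0,0]},{"gripper":15,"travel":[-27,-50,0],"twist":[0,0,0]},{"gripper":15,"travel":[-27,-50,0],"twist":[0,0,0]},{"gripper":15,"travel":[-27,-50,0],"twist":[0,0,0]},{"gripper":15,"travel":[-27,-50,0],"twist":[0,0,0]},{"gripper":15,"travel":[-27,-50,0],"twist":[0,0,0]},{"gripper":15,"travel":[0,0,0],"twist":[0,0,0]},{"gripper":15,"travel":[0,0,0],"twist":[0,0,0]}]'
python3 - <<'E'
from h import *
o=bot.get_obs();print(o["q"].round(2),o["ee_pos"],o["tcp_rot"],o["wrist_force"],o["opening"])
c=bot.calibration("wrist");im=bot.camera("wrist");cv2.imwrite("pics/w3.png",im[:,:,::-1]);print(red(im))
import json;json.dump({k:np.array(v).tolist() for k,v in c.items()},open("w3.json","w"))
E
```

```text
time: 6.58
ee_pos: [0.6282, -0.1565, 0.1998]
tcp_rot: [180.0, -0.1, 169.1]
wrist_force: [-0.7, -1.0, -2.8]
opening: 0.0231
grasp_force: 60.0
[-1.400e+01  1.842e+01  2.223e+01  9.389e+01  2.000e-02 -3.140e+00] [ 0.62821227 -0.15651294  0.19979651] [ 1.79977188e+02 -7.31426068e-02  1.69145429e+02] [-0.71320533 -1.04115768 -2.78230704] 0.023074679208354945
[(np.int32(572), np.float64(319.4), np.float64(246.3)), (np.int32(3942), np.float64(529.2), np.float64(324.3)), (np.int32(236), np.float64(466.4), np.float64(362.7)), (np.int32(203), np.float64(429.3), np.float64(391.6))]
```

View pics/w3.png

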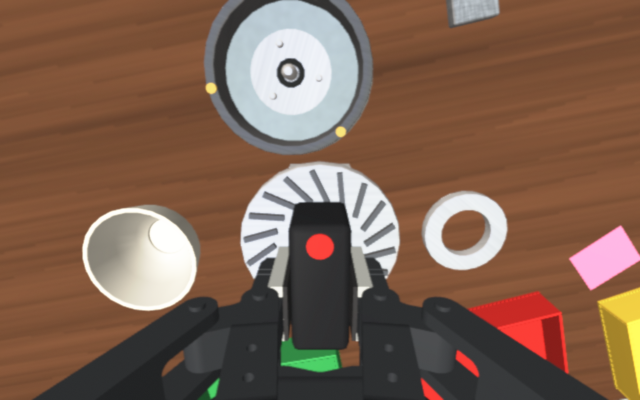

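The carrier is held at (320,235). The head's post tip is at about (291,71), with the drive pins at about (280,44), (319,78) and (273,97). Now I'll compute the axis, the pin angle and the offset of the carrier in the grip.

```bash
python3 - <<'E'
from h import *
import json
c=json.load(open("w3.json"));im=cv2.imread("pics/w3.png");g=cv2.cvtColor(im,cv2.COLOR_BGR2GRAY);h=cv2.cvtColor(im,cv2.COLOR_BGR2HSV)
def circ(H):
    s=np.linalg.lstsq(np.c_[2*H,np.ones(len(H))],(H**2).sum(1),rcond=None)[0];return s[:2],np.sqrt(s[2]+s[:2]@s[:2])
# black sleeve blob (z .037)
m=(g<60).astype(np.uint8);n,l,st,ce=cv2.connectedComponentsWithStats(m[50:95,270:315])
i=1+st[1:,4].argmax();cn=cv2.convexHull(cv2.findNonZero((l==i).astype(np.uint8)))[:,0]+[270,50]
print("sleeve",ce[i]+[270,50],circ(np.array([onplane(c,p,.037)[:2] for p in cn])))
# post tip: bright blob inside sleeve
print(g[60:84,280:304:2])
# bright plate
m=(g>205).astype(np.uint8);m[:, :240]=0;m[:,345:]=0;m[125:]=0
m=cv2.morphologyEx(m,cv2.MORPH_OPEN,np.ones((5,5)));n,l,st,ce=cv2.connectedComponentsWithStats(m);i=1+st[1:,4].argmax();print(st[i])
cn=cv2.convexHull(cv2.findNonZero((l==i).astype(np.uint8)))[:,0];print("plate",circ(np.array([onplane(c,p,.032)[:2] for p in cn])))
P=np.array([onplane(c,p,.04)[:2] for p in((280,44),(319,78),(273,97))]);q,r=circ(P);d=P-q
print("pins",q,r,np.degrees(np.arctan2(d[:,1],d[:,0])))
print("post",onplane(c,(290,71),.058))
# held disc
m=((h[...,1]<60)&(h[...,2]>150)).astype(np.uint8);roi=np.zeros_like(m);roi[172:270,235:405]=1;m&=roi
m=cv2.morphologyEx(m,cv2.MORPH_OPEN,np.ones((3,3)))
cn=cv2.convexHull(cv2.findNonZero(m))[:,0];cn=np.array([p for p in cn if 180<p[1]<255])
s,r=circ(np.array([onplane(c,p,.176)[:2] for p in cn]));a=np.radians(169.15);v=s-[.62821,-.15651]
print("disc",s,r,"tool",v@[np.cos(a),np.sin(a)],v@[np.sin(a),-np.cos(a)])
E
python3 - <<'E'
import cv2
im=cv2.imread("pics/w3.png")[20:125,235:350];cv2.imwrite("pics/w3z.png",cv2.resize(im,None,fx=5,fy=5,interpolation=cv2.INTER_CUBIC))
E
```

```text
sleeve [291.125       72.59895833] (array([ 0.53229799, -0.16367251]), np.float64(0.010379853883789354))
[[232 187 104  53  50  49  50  51  91 206 234 238]
 [193 105  56  49  51  50  48  49  54 129 216 238]
 [142  56  49  55  63  60  48  49  48  66 158 234]
 [102  50  59  99 114 105  67  50  49  50  95 222]
 [ 75  56 104 166 178 162 113  74  51  50  59 200]
 [ 59  77 168 204 205 185 151 120  69  50  51 158]
 [ 52 111 202 223 223 195 159 150 118  57  50 120]
 [ 53 143 217 235 237 209 157 144 172  82  50  83]
 [ 59 168 226 241 241 226 161 133 193 119  51  59]
 [ 68 179 232 242 241 234 167 125 175 152  55  50]
 [ 74 179 232 242 239 236 170 116 145 164  61  49]
 [ 74 174 229 240 239 237 169 113 123 153  63  50]
 [ 71 165 218 238 239 235 161 110 112 151  67  50]
 [ 63 144 189 233 238 227 142 108 111 140  64  50]
 [ 54 119 159 208 225 197 124 107 116 143  62  50]
 [ 51  88 134 148 160 142 115 106 120 145  60  50]
 [ 50  67 117 119 120 117 111 105 131 135  55  51]
 [ 49  54 115 121 113 112 108 107 147 107  52  51]
 [ 50  50 113 146 116 110 108 126 157  77  49  60]
 [ 55  51  93 172 150 126 128 160 145  59  50  89]
 [ 66  51  64 146 185 162 164 158  93  51  50 135]
 [ 88  51  51  89 142 159 150 100  55  49  54 181]
 [130  56  51  55  78  98  90  57  50  50  77 217]
 [190  91  53  51  52  54  53  51  51  52 120 233]]
[ 250   28   82   97 5474]
plate (array([ 0.536294  , -0.16644946]), np.float64(0.03789485691610479))
pins [ 0.53351946 -0.16363296] 0.023810227940619724 [-171.63775914   70.97308577  -50.12141739]
post [ 0.53291647 -0.16232481  0.058     ]
disc [ 0.62737364 -0.15715319] 0.04161381139775633 tool 0.00070033416217951 -0.0007891268077627925
```

View pics/w3z.png

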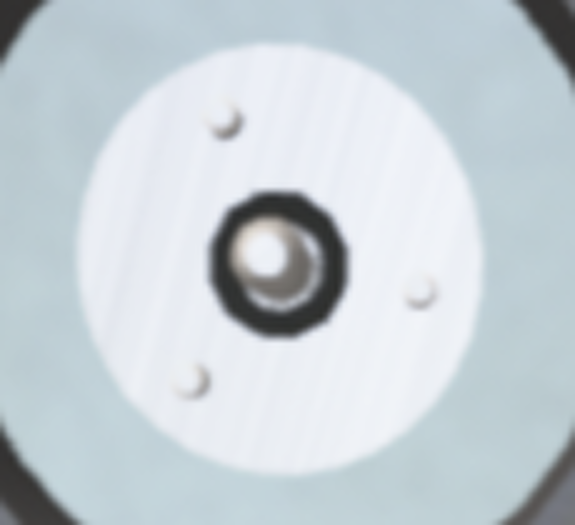

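The zoom shows pin tops at (279.4,43.6), (318.8,78) and (273,96.2), and the post tip at (288,70.6). The fixed cameras' earlier y differs by 8 mm, so I'll cross-check using the post tip and the yellow rim marks.

```bash
python3 - <<'E'
from h import *
import json
S,D=bot.calibration("scene"),bot.calibration("side");w=json.load(open("w3.json"))
def circ(H):
    s=np.linalg.lstsq(np.c_[2*H,np.ones(len(H))],(H**2).sum(1),rcond=None)[0];return s[:2],np.sqrt(s[2]+s[:2]@s[:2])
print("post tri SD",tri([ray(S,(296.25,161)),ray(D,(309.25,154))]),[onplane(c,p,.058).round(4) for c,p in((S,(296.25,161)),(D,(309.25,154)),(w,(288,70.6)))])
# yellow marks
for n,c,(x,y) in(("scene",S,(297,167)),("side",D,(310,158)),("w3",w,(290,75))):
    im=cv2.imread(f"pics/{n}0.png" if n!="w3" else "pics/w3.png");h=cv2.cvtColor(im,cv2.COLOR_BGR2HSV)
    m=((h[...,0]>12)&(h[...,0]<35)&(h[...,1]>110)&(h[...,2]>190)).astype(np.uint8);k=100 if n=="w3" else 45
    r=np.zeros_like(m);r[max(0,y-k):y+k,x-k:x+k]=1
    N,l,st,ce=cv2.connectedComponentsWithStats(m&r);P=[ce[i] for i in range(1,N) if st[i,4]>2];W=np.array([onplane(c,p,.056)[:2] for p in P])
    print(n,np.round(P,1).tolist(),W.round(4).tolist(),circ(W) if len(W)>2 else "")
P=np.array([onplane(w,p,.04)[:2] for p in((279.4,43.6),(318.8,78),(273,96.2))]);q,r=circ(P);d=P-q
print("pins",q,r,np.degrees(np.arctan2(d[:,1],d[:,0])))
E
```

```text
post tri SD [ 0.53096858 -0.1652969   0.04605047] [array([ 0.5346, -0.1556,  0.058 ]), array([ 0.5302, -0.1542,  0.058 ]), array([ 0.5323, -0.1638,  0.058 ])]
scene [[284.0, 142.0], [322.4, 158.9], [280.5, 177.7]] [[0.5341, -0.225], [0.4777, -0.1334], [0.5868, -0.1302]] (array([ 0.53312122, -0.16239293]), np.float64(0.06257084056111537))
side [[309.2, 136.4], [289.3, 159.7], [328.0, 159.5]] [[0.5323, -0.2276], [0.5861, -0.134], [0.4769, -0.1347]] (array([ 0.53167776, -0.16497772]), np.float64(0.06259165965232703))
w3 [[210.6, 87.8], [340.4, 131.4]] [[0.5331, -0.2267], [0.5858, -0.1319]] 
pins [ 0.53297466 -0.1635248 ] 0.023728760596737484 [-170.34379365   69.58751281  -50.21555568]
```

The rim marks, pins and post agree: axis at (0.5327,-0.1637), pins at 69.6° mod 120, so the carrier should end up near 189.6°. I'll hover over the post at yaw 178°.

```bash
python3 -m crank '[{"gripper":15,"travel":[0,0,0],"twist":[0,0,-0.154]},{"gripper":15,"travel":[47,-5,0],"twist":[0,0,0]},{"gripper":15,"travel":[47.3,-5.5,0],"twist":[0,0,0]},{"gripper":15,"travel":[0,0,40],"twist":[0,0,0]},{"gripper":15,"travel":[0,0,40],"twist":[0,0,0]},{"gripper":15,"travel":[0,0,0],"twist":[0,0,0]},{"gripper":15,"travel":[0,0,0],"twist":[0,0,0]}]'
python3 - <<'E'
from h import *
o=bot.get_obs();print(o["q"].round(2),o["ee_pos"],o["tcp_rot"],o["wrist_force"],o["torque"])
t=[]
for n,a in(("scene",(297,160)),("side",(310,150))):
    im=bot.camera(n);x,y=a;t.append(cv2.resize(im[y-50:y+40,x-50:x+50],(400,360),interpolation=cv2.INTER_CUBIC))
    c=bot.calibration(n);print(n,red(im)[:6],proj(c,(.5327,-.1637,.068+.076)))
cv2.imwrite("pics/z2.png",np.hstack(t)[:,:,::-1])
E
```

```text
time: 7.5
ee_pos: [0.5345, -0.1632, 0.1222]
tcp_rot: [-180.0, 0.1, 178.1]
wrist_force: [0.6, -0.5, -3.1]
opening: 0.023
grasp_force: 60.0
[-16.98   5.28  -1.65  82.96   0.   -15.05] [ 0.53447704 -0.16319807  0.1222192 ] [-1.79973814e+02  1.04680630e-01  1.78070615e+02] [ 0.55632647 -0.53745089 -3.13386271] [ 0.02040756 -0.00444399 -0.04663265]
scene [(np.int32(5849), np.float64(173.1), np.float64(283.8)), (np.int32(26), np.float64(442.3), np.float64(299.8)), (np.int32(26), np.float64(335.3), np.float64(313.5))] [292.45812158 132.73520668]
side [(np.int32(12), np.float64(314.5), np.float64(128.5)), (np.int32(3042), np.float64(180.6), np.float64(200.3)), (np.int32(18), np.float64(262.1), np.float64(264.3)), (np.int32(21), np.float64(343.0), np.float64(293.0))] [307.4780389  129.32786274]
```

View pics/z2.png

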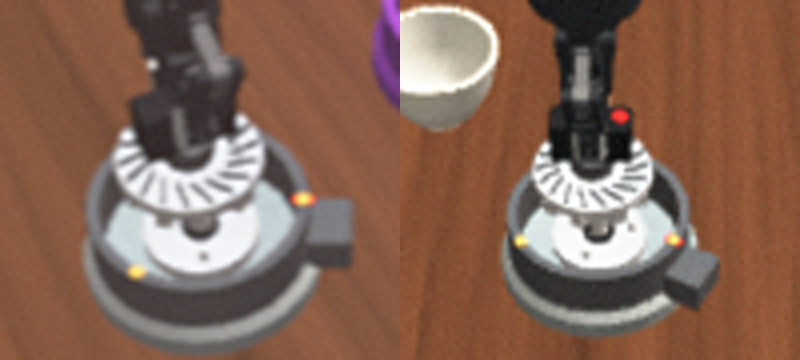

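The carrier hangs centred over the post in both views. I'll correct by about 1 mm and lower onto the taper in small steps.

```bash
python3 -m crank '[{"gripper":15,"travel":[0.9,-0.5,8],"twist":[0,0,0]},{"gripper":15,"travel":[0,0,6],"twist":[0,0,0]},{"gripper":15,"travel":[0,0,3],"twist":[0,0,0]},{"gripper":15,"travel":[0,0,3],"twist":[0,0,0]},{"gripper":15,"travel":[0,0,3],"twist":[0,0,0]},{"gripper":15,"travel":[0,0,0],"twist":[0,0,0]}]'
```

```text
time: 8.35
ee_pos: [0.5329, -0.1642, 0.097]
tcp_rot: [180.0, -0.0, 178.0]
wrist_force: [-0.1, 0.3, -3.8]
opening: 0.0231
grasp_force: 60.1
```

```bash
python3 -m crank '[{"gripper":15,"travel":[0,0,3],"twist":[0,0,0]},{"gripper":15,"travel":[0,0,3],"twist":[0,0,0]},{"gripper":15,"travel":[0,0,3],"twist":[0,0,0]},{"gripper":15,"travel":[0,0,0],"twist":[0,0,0]}]'; python3 -m crank '[{"gripper":15,"travel":[0,0,1],"twist":[0,0,0]},{"gripper":15,"travel":[0,0,1],"twist":[0,0,0]},{"gripper":15,"travel":[0,0,0],"twist":[0,0,0]}]';python3 -m crank '[{"gripper":15,"travel":[0,0,1],"twist":[0,0,0]},{"gripper":15,"travel":[0,0,0],"twist":[0,0,0]}]'
```

```text
time: 8.85
ee_pos: [0.5328, -0.1642, 0.0879]
tcp_rot: [180.0, -0.0, 178.0]
wrist_force: [0.6, 0.4, -3.1]
opening: 0.0232
grasp_force: 60.1
time: 9.22
ee_pos: [0.5329, -0.1642, 0.0862]
tcp_rot: [180.0, -0.0, 178.0]
wrist_force: [-1.0, 0.8, -3.9]
opening: 0.0229
grasp_force: 60.1
time: 9.48
ee_pos: [0.533, -0.1642, 0.0852]
tcp_rot: [180.0, -0.0, 178.0]
wrist_force: [-0.2, 0.6, -5.0]
opening: 0.0233
grasp_force: 60.1
```

```bash
for i in 1; do python3 -m crank '[{"gripper":15,"travel":[0,0,0.6],"twist":[0,0,0]},{"gripper":15,"travel":[0,0,0],"twist":[0,0,0]}]' | sed -n 2,4p; done; python3 -m crank '[{"gripper":15,"travel":[0,0,0.5],"twist":[0,0,0]},{"gripper":15,"travel":[0,0,0],"twist":[0,0,0]}]'| sed -n 2,4p; python3 -m crank '[{"gripper":15,"travel":[0,0,0.3],"twist":[0,0,0]},{"gripper":15,"travel":[0,0,0],"twist":[0,0,0]}]'| sed -n 2,4p
```

```text
ee_pos: [0.533, -0.1642, 0.0846]
tcp_rot: [180.0, -0.0, 178.0]
wrist_force: [-0.1, 0.3, -3.9]
ee_pos: [0.533, -0.1642, 0.0842]
tcp_rot: [180.0, 0.0, 178.0]
wrist_force: [-1.4, -0.3, -3.3]
ee_pos: [0.533, -0.1643, 0.084]
tcp_rot: [-180.0, 0.0, 178.0]
wrist_force: [-0.5, 1.0, -2.1]
```

Light contact with the pins at TCP z of about 0.084. Now I'll turn anticlockwise under light pressure.

```bash
python3 -m crank '[{"gripper":15,"travel":[0,0,0.2],"twist":[0,0,-0.03]},{"gripper":15,"travel":[0,0,0],"twist":[0,0,-0.03]},{"gripper":15,"travel":[0,0,0],"twist":[0,0,0]}]'| sed -n 2,4p;  python3 -m crank '[{"gripper":15,"travel":[0,0,0.2],"twist":[0,0,-0.03]},{"gripper":15,"travel":[0,0,0],"twist":[0,0,-0.03]},{"gripper":15,"travel":[0,0,0],"twist":[0,0,0]}]'| sed -n 2,4p; python3 -m crank '[{"gripper":15,"travel":[0,0,0],"twist":[0,0,-0.03]},{"gripper":15,"travel":[0,0,0],"twist":[0,0,-0.03]},{"gripper":15,"travel":[0,0,0],"twist":[0,0,0]}]'
```

```text
ee_pos: [0.5331, -0.1642, 0.0837]
tcp_rot: [180.0, 0.0, -178.5]
wrist_force: [0.2, 0.7, -2.2]
ee_pos: [0.5328, -0.1643, 0.0833]
tcp_rot: [-180.0, -0.0, -175.1]
wrist_force: [0.6, -0.6, -3.5]
time: 11.35
ee_pos: [0.533, -0.1643, 0.0834]
tcp_rot: [180.0, -0.0, -171.6]
wrist_force: [-0.8, -0.1, -3.4]
opening: 0.0232
grasp_force: 60.1
```

```bash
python3 -m crank '[{"gripper":15,"travel":[0,0,0.6],"twist":[0,0,-0.02]},{"gripper":15,"travel":[0,0,0],"twist":[0,0,0]}]'| sed -n 2,4p;  python3 -m crank '[{"gripper":15,"travel":[0,0,0.6],"twist":[0,0,0]},{"gripper":15,"travel":[0,0,0],"twist":[0,0,0]}]'| sed -n 2,4p; python3 -m crank '[{"gripper":15,"travel":[0,0,0.6],"twist":[0,0,0]},{"gripper":15,"travel":[0,0,0],"twist":[0,0,0]}]'| sed -n 2,4p
```

```text
ee_pos: [0.533, -0.1642, 0.0828]
tcp_rot: [180.0, -0.0, -170.5]
wrist_force: [-0.1, -0.7, -4.3]
ee_pos: [0.5329, -0.1642, 0.0822]
tcp_rot: [180.0, -0.0, -170.5]
wrist_force: [-1.1, 0.8, -4.2]
ee_pos: [0.533, -0.1643, 0.0816]
tcp_rot: [180.0, -0.0, -170.5]
wrist_force: [-0.0, -0.2, -3.4]
```

It has dropped over the pins, as there is no reaction force below riding height. Next I'll check that they carry the torque and that the sleeve is felt, then press it home.

```bash
python3 -m crank '[{"gripper":15,"travel":[0,0,0.6],"twist":[0,0,0]},{"gripper":15,"travel":[0,0,0],"twist":[0,0,0]}]'| sed -n 2,4p;  python3 -m crank '[{"gripper":15,"travel":[0,0,0.6],"twist":[0,0,0]},{"gripper":15,"travel":[0,0,0],"twist":[0,0,0]}]'| sed -n 2,4p; python3 -m crank '[{"gripper":15,"travel":[0,0,0.6],"twist":[0,0,0]},{"gripper":15,"travel":[0,0,0],"twist":[0,0,0]}]'| sed -n 2,4p
```

```text
ee_pos: [0.533, -0.1642, 0.0812]
tcp_rot: [-180.0, 0.0, -170.5]
wrist_force: [-0.8, -0.3, -3.3]
ee_pos: [0.5332, -0.1643, 0.0811]
tcp_rot: [-180.0, 0.0, -170.5]
wrist_force: [-1.8, 0.9, 3.4]
ee_pos: [0.5331, -0.1643, 0.0801]
tcp_rot: [-180.0, 0.0, -170.5]
wrist_force: [-1.0, 0.8, 1.9]
```

```bash
python3 -m crank '[{"gripper":15,"travel":[0,0,0.6],"twist":[0,0,0]},{"gripper":15,"travel":[0,0,0],"twist":[0,0,0]}]'| sed -n 2,4p;  python3 -m crank '[{"gripper":15,"travel":[0,0,0.6],"twist":[0,0,0]},{"gripper":15,"travel":[0,0,0],"twist":[0,0,0]}]'| sed -n 2,4p; python3 -m crank '[{"gripper":15,"travel":[0,0,0.6],"twist":[0,0,0]},{"gripper":15,"travel":[0,0,0],"twist":[0,0,0]}]'| sed -n 2,4p
```

```text
ee_pos: [0.5331, -0.1642, 0.0793]
tcp_rot: [-180.0, 0.0, -170.5]
wrist_force: [-1.3, 0.3, 3.1]
ee_pos: [0.533, -0.1643, 0.0786]
tcp_rot: [-180.0, 0.0, -170.5]
wrist_force: [-0.2, 0.7, 2.8]
ee_pos: [0.533, -0.1643, 0.078]
tcp_rot: [-180.0, 0.0, -170.5]
wrist_force: [-0.7, 0.0, 2.3]
```

The sleeve is sliding at about 7 N as described. I'll carry on to the stop at about 0.076.

```bash
python3 -m crank '[{"gripper":15,"travel":[0,0,0.6],"twist":[0,0,0]},{"gripper":15,"travel":[0,0,0.6],"twist":[0,0,0]},{"gripper":15,"travel":[0,0,0],"twist":[0,0,0]}]'| sed -n 2,4p;  python3 -m crank '[{"gripper":15,"travel":[0,0,0.5],"twist":[0,0,0]},{"gripper":15,"travel":[0,0,0],"twist":[0,0,0]}]'| sed -n 2,4p; python3 -m crank '[{"gripper":15,"travel":[0,0,0.5],"twist":[0,0,0]},{"gripper":15,"travel":[0,0,0],"twist":[0,0,0]}]'| sed -n 2,4p;python3 -m crank '[{"gripper":15,"travel":[0,0,0.5],"twist":[0,0,0]},{"gripper":15,"travel":[0,0,0],"twist":[0,0,0]}]'| sed -n 2,4p
```

```text
ee_pos: [0.533, -0.1643, 0.0768]
tcp_rot: [-180.0, 0.0, -170.5]
wrist_force: [0.4, -0.1, 2.5]
ee_pos: [0.533, -0.1642, 0.0764]
tcp_rot: [-180.0, 0.0, -170.5]
wrist_force: [-0.2, 0.1, 3.1]
ee_pos: [0.5331, -0.1643, 0.0762]
tcp_rot: [-180.0, 0.0, -170.5]
wrist_force: [-0.5, 0.7, 4.7]
ee_pos: [0.5332, -0.1643, 0.0761]
tcp_rot: [-180.0, 0.0, -170.5]
wrist_force: [-0.6, 1.1, 8.3]
```

It has bottomed out, with force climbing and z steady. I'll firm it up slightly, back the pressure off, and start the clockwise spin while watching the side force.

```bash
python3 -m crank '[{"gripper":15,"travel":[0,0,0.7],"twist":[0,0,0]},{"gripper":15,"travel":[0,0,0],"twist":[0,0,0]}]'| sed -n 2,4p;  python3 -m crank '[{"gripper":15,"travel":[0,0,-1.2],"twist":[0,0,0]},{"gripper":15,"travel":[0,0,0],"twist":[0,0,0]}]'| sed -n 2,4p; python3 -m crank '[{"gripper":15,"travel":[0,0,0],"twist":[0,0,0.08]},{"gripper":15,"travel":[0,0,0],"twist":[0,0,0.12]},{"gripper":15,"travel":[0,0,0],"twist":[0,0,0.15]},{"gripper":15,"travel":[0,0,0],"twist":[0,0,0.15]},{"gripper":15,"travel":[0,0,0],"twist":[0,0,0]}]'; python3 -c "
from h import *
o=bot.get_obs();print(o['torque'],o['q'].round(1))"
```

```text
ee_pos: [0.5333, -0.1642, 0.076]
tcp_rot: [-180.0, 0.1, -170.5]
wrist_force: [-3.2, 1.6, 13.6]
ee_pos: [0.5332, -0.1643, 0.0761]
tcp_rot: [-180.0, 0.0, -170.5]
wrist_force: [0.3, 0.6, 5.3]
time: 15.85
ee_pos: [0.5325, -0.1643, 0.0761]
tcp_rot: [-180.0, -0.0, 160.7]
wrist_force: [-3.0, 0.9, 7.4]
opening: 0.0229
grasp_force: 61.6
[ 0.2213476   0.82310435 -0.07285082] [-17.1   5.8  -6.2  78.   -0.    2.2]
```

```bash
python3 -m crank '[{"gripper":15,"travel":[0,0,0],"twist":[0,0,0.1]},{"gripper":15,"travel":[0,0,0],"twist":[0,0,0.15]},{"gripper":15,"travel":[0,0,0],"twist":[0,0,0.15]},{"gripper":15,"travel":[0,0,0],"twist":[0,0,0.15]},{"gripper":15,"travel":[0,0,0],"twist":[0,0,0.15]},{"gripper":15,"travel":[0,0,0],"twist":[0,0,0.15]},{"gripper":15,"travel":[0,0,0],"twist":[0,0,0.15]},{"gripper":15,"travel":[0,0,0],"twist":[0,0,0.15]},{"gripper":15,"travel":[0,0,0],"twist":[0,0,0.1]},{"gripper":15,"travel":[0,0,0],"twist":[0,0,0]}]'; python3 -c "
from h import *
o=bot.get_obs();print(o['torque'],o['q'].round(1))"
```

```text
time: 17.1
ee_pos: [0.5322, -0.1637, 0.0761]
tcp_rot: [-179.9, -0.1, 89.1]
wrist_force: [-5.4, 2.2, 8.7]
opening: 0.0229
grasp_force: 61.8
[0.82338119 1.03900792 0.01099593] [-17.1   5.8  -6.2  78.1   0.   73.8]
```

```bash
python3 -m crank '[{"gripper":15,"travel":[0.3,-0.7,-0.3],"twist":[0,0,0.08]},{"gripper":15,"travel":[0,0,0],"twist":[0,0,0.15]},{"gripper":15,"travel":[0,0,0],"twist":[0,0,0.15]},{"gripper":15,"travel":[0,0,0],"twist":[0,0,0.15]},{"gripper":15,"travel":[0,0,0],"twist":[0,0,0.15]},{"gripper":15,"travel":[0,0,0],"twist":[0,0,0.15]},{"gripper":15,"travel":[0,0,0],"twist":[0,0,0.15]},{"gripper":15,"travel":[0,0,0],"twist":[0,0,0.15]},{"gripper":15,"travel":[0,0,0],"twist":[0,0,0.15]},{"gripper":15,"travel":[0,0,0],"twist":[0,0,0.15]},{"gripper":15,"travel":[0,0,0],"twist":[0,0,0.15]},{"gripper":15,"travel":[0,0,0],"twist":[0,0,0]}]'; python3 -c "
from h import *
o=bot.get_obs();print(o['torque'],o['q'].round(1))"
```

```text
time: 18.6
ee_pos: [0.5325, -0.1637, 0.0761]
tcp_rot: [-180.0, -0.0, -1.3]
wrist_force: [1.3, 2.7, 3.1]
opening: 0.0229
grasp_force: 61.1
[ 0.48942839 -0.411175    0.03898492] [-17.1   5.7  -6.3  78.    0.  164.2]
```

Turned 190.8° so far with low forces. I'll let go, rise, swing back 180° and look at the carrier.

```bash
python3 -m crank '[{"gripper":80,"travel":[0,0,0],"twist":[0,0,0]},{"gripper":80,"travel":[0,0,0],"twist":[0,0,0]},{"gripper":80,"travel":[0,0,0],"twist":[0,0,0]},{"gripper":80,"travel":[0,0,-25],"twist":[0,0,0]},{"gripper":80,"travel":[0,0,-25],"twist":[0,0,0]},{"gripper":80,"travel":[0,0,0],"twist":[0,0,-0.185]},{"gripper":80,"travel":[0,0,0],"twist":[0,0,-0.185]},{"gripper":80,"travel":[0,0,0],"twist":[0,0,-0.185]},{"gripper":80,"travel":[0,0,0],"twist":[0,0,-0.185]},{"gripper":80,"travel":[0,0,0],"twist":[0,0,-0.185]},{"gripper":80,"travel":[0,0,0],"twist":[0,0,-0.185]}]'
python3 -m crank '[{"gripper":80,"travel":[0,0,0],"twist":[0,0,-0.185]},{"gripper":80,"travel":[0,0,0],"twist":[0,0,-0.185]},{"gripper":80,"travel":[0,0,0],"twist":[0,0,-0.185]},{"gripper":80,"travel":[0,0,0],"twist":[0,0,-0.185]},{"gripper":80,"travel":[0,0,0],"twist":[0,0,-0.185]},{"gripper":80,"travel":[0,0,0],"twist":[0,0,-0.185]},{"gripper":80,"travel":[0,0,0],"twist":[0,0,-0.185]},{"gripper":80,"travel":[0,0,0],"twist":[0,0,-0.185]},{"gripper":80,"travel":[0,0,0],"twist":[0,0,-0.185]},{"gripper":80,"travel":[0,0,0],"twist":[0,0,-0.185]},{"gripper":80,"travel":[0,0,0],"twist":[0,0,0]}]'
python3 - <<'E'
from h import *
o=bot.get_obs();print(o["q"].round(2),o["ee_pos"],o["tcp_rot"],o["wrist_force"])
c=bot.calibration("wrist");im=bot.camera("wrist");cv2.imwrite("pics/w4.png",im[:,:,::-1]);R=red(im);print(R)
print(proj(c,(.5327,-.1637,.1)),[onplane(c,r[1:],.1)[:2] for r in R])
S=bot.camera("side");print(red(S))
E
```

```text
time: 19.98
ee_pos: [0.5322, -0.164, 0.1261]
tcp_rot: [-180.0, 0.0, 62.6]
wrist_force: [0.2, -0.5, 0.1]
opening: 0.0802
grasp_force: 0.0
time: 21.35
ee_pos: [0.5322, -0.164, 0.1261]
tcp_rot: [-180.0, -0.0, 168.2]
wrist_force: [0.2, -0.6, 0.3]
opening: 0.08
grasp_force: 0.0
[-1.713e+01  5.110e+00 -1.410e+00  8.349e+01 -1.000e-02 -5.340e+00] [ 0.53219956 -0.16403844  0.12610981] [-1.79992527e+02 -9.74517708e-03  1.68212784e+02] [ 0.17307238 -0.55281787  0.32049567]
[(np.int32(10), np.float64(354.8), np.float64(113.7)), (np.int32(267), np.float64(327.3), np.float64(275.0))]
[321.73683098 241.87095984] [array([ 0.47128765, -0.13492244]), array([ 0.55252182, -0.16470132])]
[(np.int32(3049), np.float64(180.6), np.float64(200.4)), (np.int32(17), np.float64(262.1), np.float64(264.4)), (np.int32(21), np.float64(343.0), np.float64(293.0))]
```

View pics/w4.png

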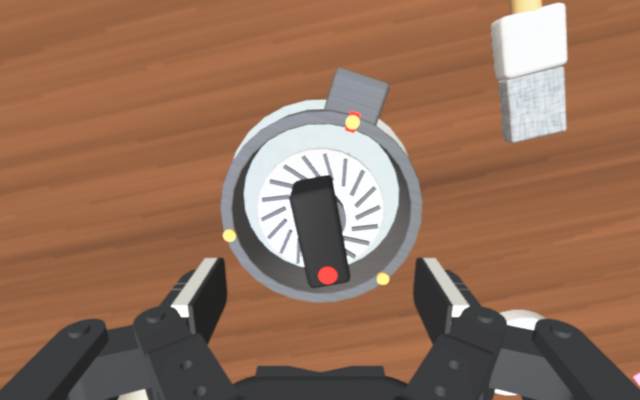

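The carrier sits level inside the chamber at (320,215), wing still at about -1.3°. I'll swing the last 10.6°, grip again and carry on clockwise.

```bash
python3 -m crank '[{"gripper":60,"travel":[0,0,0],"twist":[0,0,-0.183]},{"gripper":60,"travel":[0,0,25],"twist":[0,0,0]},{"gripper":60,"travel":[0,0,23],"twist":[0,0,0]},{"gripper":60,"travel":[0,0,1],"twist":[0,0,0]},{"gripper":15,"travel":[0,0,0],"twist":[0,0,0]},{"gripper":15,"travel":[0,0,0],"twist":[0,0,0]},{"gripper":15,"travel":[0,0,0],"twist":[0,0,0]},{"gripper":15,"travel":[0,0,0],"twist":[0,0,0]}]'
python3 -m crank '[{"gripper":15,"travel":[0,0,0],"twist":[0,0,0.08]},{"gripper":15,"travel":[0,0,0],"twist":[0,0,0.15]},{"gripper":15,"travel":[0,0,0],"twist":[0,0,0.15]},{"gripper":15,"travel":[0,0,0],"twist":[0,0,0.15]},{"gripper":15,"travel":[0,0,0],"twist":[0,0,0.15]},{"gripper":15,"travel":[0,0,0],"twist":[0,0,0.15]},{"gripper":15,"travel":[0,0,0],"twist":[0,0,0.08]},{"gripper":15,"travel":[0,0,0],"twist":[0,0,0]}]'; python3 -c "
from h import *
o=bot.get_obs();print(o['torque'],o['q'].round(1))"
```

```text
time: 22.45
ee_pos: [0.5329, -0.1639, 0.0785]
tcp_rot: [-180.0, 0.1, 178.8]
wrist_force: [-0.3, 2.8, 6.4]
opening: 0.0226
grasp_force: 59.6
time: 23.45
ee_pos: [0.5326, -0.1639, 0.0786]
tcp_rot: [179.9, 0.1, 126.5]
wrist_force: [-2.0, 1.8, 7.5]
opening: 0.0231
grasp_force: 59.7
[ 0.30556821  0.67481399 -0.09878353] [-17.1   5.7  -6.1  78.2   0.   36.4]
```

```bash
python3 -m crank '[{"gripper":15,"travel":[0,0,0],"twist":[0,0,0.1]},{"gripper":15,"travel":[0,0,0],"twist":[0,0,0.15]},{"gripper":15,"travel":[0,0,0],"twist":[0,0,0.15]},{"gripper":15,"travel":[0,0,0],"twist":[0,0,0.15]},{"gripper":15,"travel":[0,0,0],"twist":[0,0,0.15]},{"gripper":15,"travel":[0,0,0],"twist":[0,0,0.15]},{"gripper":15,"travel":[0,0,0],"twist":[0,0,0.15]},{"gripper":15,"travel":[0,0,0],"twist":[0,0,0.1]},{"gripper":15,"travel":[0,0,0],"twist":[0,0,0]}]'
python3 -m crank '[{"gripper":15,"travel":[0,0,0],"twist":[0,0,0.1]},{"gripper":15,"travel":[0,0,0],"twist":[0,0,0.15]},{"gripper":15,"travel":[0,0,0],"twist":[0,0,0.15]},{"gripper":15,"travel":[0,0,0],"twist":[0,0,0.15]},{"gripper":15,"travel":[0,0,0],"twist":[0,0,0.15]},{"gripper":15,"travel":[0,0,0],"twist":[0,0,0.15]},{"gripper":15,"travel":[0,0,0],"twist":[0,0,0.15]},{"gripper":15,"travel":[0,0,0],"twist":[0,0,0.15]},{"gripper":15,"travel":[0,0,0],"twist":[0,0,0]}]'; python3 -c "
from h import *
o=bot.get_obs();print(o['torque'],o['q'].round(1))"
```

```text
time: 24.58
ee_pos: [0.5323, -0.1637, 0.0785]
tcp_rot: [180.0, -0.0, 63.5]
wrist_force: [-2.9, 2.9, 8.3]
opening: 0.0226
grasp_force: 59.8
time: 25.7
ee_pos: [0.5323, -0.1633, 0.0785]
tcp_rot: [-179.9, -0.0, -2.4]
wrist_force: [-3.6, 4.8, 8.8]
opening: 0.0231
grasp_force: 59.8
[1.09627974 0.83742663 0.0337595 ] [-1.710e+01  5.600e+00 -6.100e+00  7.820e+01  1.000e-01  1.653e+02]
```

That makes 372° by hand, but pin play could take up to 14° of it. I'll do one more grip and 60°+ for margin.

```bash
python3 -m crank '[{"gripper":80,"travel":[0,0,0],"twist":[0,0,0]},{"gripper":80,"travel":[0,0,0],"twist":[0,0,0]},{"gripper":80,"travel":[0,0,0],"twist":[0,0,0]},{"gripper":80,"travel":[0,0,-25],"twist":[0,0,0]},{"gripper":80,"travel":[0,0,-25],"twist":[0,0,0]},{"gripper":80,"travel":[0,0,0],"twist":[0,0,-0.185]},{"gripper":80,"travel":[0,0,0],"twist":[0,0,-0.185]},{"gripper":80,"travel":[0,0,0],"twist":[0,0,-0.185]},{"gripper":80,"travel":[0,0,0],"twist":[0,0,-0.185]},{"gripper":80,"travel":[0,0,0],"twist":[0,0,-0.185]},{"gripper":80,"travel":[0,0,0],"twist":[0,0,-0.185]}]' | head -3
python3 -m crank '[{"gripper":80,"travel":[0,0,0],"twist":[0,0,-0.185]},{"gripper":80,"travel":[0,0,0],"twist":[0,0,-0.185]},{"gripper":80,"travel":[0,0,0],"twist":[0,0,-0.185]},{"gripper":80,"travel":[0,0,0],"twist":[0,0,-0.185]},{"gripper":80,"travel":[0,0,0],"twist":[0,0,-0.185]},{"gripper":80,"travel":[0,0,0],"twist":[0,0,-0.185]},{"gripper":80,"travel":[0,0,0],"twist":[0,0,-0.185]},{"gripper":80,"travel":[0,0,0],"twist":[0,0,-0.185]},{"gripper":80,"travel":[0,0,0],"twist":[0,0,-0.185]},{"gripper":80,"travel":[0,0,0],"twist":[0,0,-0.185]},{"gripper":80,"travel":[0,0,0],"twist":[0,0,-0.182]},{"gripper":80,"travel":[0,0,0],"twist":[0,0,0]}]'
python3 - <<'E'
from h import *
c=bot.calibration("wrist");im=bot.camera("wrist");R=red(im);print(R)
for r in R:
    d=onplane(c,r[1:],.1)[:2]-[.5327,-.1637];print(d,np.degrees(np.arctan2(d[1],d[0])))
E
```

```text
time: 27.08
ee_pos: [0.5323, -0.164, 0.1271]
tcp_rot: [-180.0, 0.0, 61.6]
time: 28.58
ee_pos: [0.5323, -0.164, 0.127]
tcp_rot: [-180.0, -0.0, 177.6]
wrist_force: [0.4, -0.2, 0.4]
opening: 0.0798
grasp_force: 0.0
[(np.int32(11), np.float64(370.7), np.float64(120.5)), (np.int32(7), np.float64(363.9), np.float64(135.6)), (np.int32(311), np.float64(320.7), np.float64(206.2))]
[-0.06183473  0.02613673] 157.0868582670714
[-0.05478752  0.02283593] 157.37319325246298
[-0.01961925  0.00035989] 178.94910027811568
```

```bash
python3 -m crank '[{"gripper":60,"travel":[0,0,25],"twist":[0,0,0]},{"gripper":60,"travel":[0,0,22],"twist":[0,0,0]},{"gripper":60,"travel":[0,0,0],"twist":[0,0,0]},{"gripper":15,"travel":[0,0,0],"twist":[0,0,0]},{"gripper":15,"travel":[0,0,0],"twist":[0,0,0]},{"gripper":15,"travel":[0,0,0],"twist":[0,0,0]},{"gripper":15,"travel":[0,0,0],"twist":[0,0,0]}]'
python3 -m crank '[{"gripper":15,"travel":[0,0,0],"twist":[0,0,0.1]},{"gripper":15,"travel":[0,0,0],"twist":[0,0,0.15]},{"gripper":15,"travel":[0,0,0],"twist":[0,0,0.15]},{"gripper":15,"travel":[0,0,0],"twist":[0,0,0.15]},{"gripper":15,"travel":[0,0,0],"twist":[0,0,0.15]},{"gripper":15,"travel":[0,0,0],"twist":[0,0,0.15]},{"gripper":15,"travel":[0,0,0],"twist":[0,0,0.15]},{"gripper":15,"travel":[0,0,0],"twist":[0,0,0.15]},{"gripper":15,"travel":[0,0,0],"twist":[0,0,0.1]},{"gripper":15,"travel":[0,0,0],"twist":[0,0,0]}]'
python3 -m crank '[{"gripper":15,"travel":[0,0,0.6],"twist":[0,0,0]},{"gripper":15,"travel":[0,0,0],"twist":[0,0,0]}]'
```

```text
time: 29.5
ee_pos: [0.5329, -0.1639, 0.0815]
tcp_rot: [-180.0, 0.1, 177.7]
wrist_force: [-0.3, 1.9, 6.2]
opening: 0.0229
grasp_force: 59.4
time: 30.75
ee_pos: [0.5323, -0.1637, 0.0815]
tcp_rot: [180.0, 0.0, 106.0]
wrist_force: [-2.9, 3.3, 8.6]
opening: 0.0226
grasp_force: 59.7
time: 31.0
ee_pos: [0.5323, -0.1637, 0.0814]
tcp_rot: [179.9, 0.0, 106.1]
wrist_force: [-4.8, 2.5, 13.0]
opening: 0.0226
grasp_force: 60.2
```

Turned about 443° in total, and it is still firm at the bottom. Now I'll release, back off and check the height.

```bash
python3 -m crank '[{"gripper":80,"travel":[0,0,-0.8],"twist":[0,0,0]},{"gripper":80,"travel":[0,0,0],"twist":[0,0,0]},{"gripper":80,"travel":[0,0,0],"twist":[0,0,0]},{"gripper":80,"travel":[0,0,-25],"twist":[0,0,0]},{"gripper":80,"travel":[0,0,-50],"twist":[0,0,0]},{"gripper":80,"travel":[0,0,-50],"twist":[0,0,0]},{"gripper":80,"travel":[-60,0,0],"twist":[0,0,0]},{"gripper":80,"travel":[-60,0,0],"twist":[0,0,0]},{"gripper":80,"travel":[0,0,0],"twist":[0,0,0]},{"gripper":80,"travel":[0,0,0],"twist":[0,0,0]}]'
python3 - <<'E'
from h import *
W=np.array([.5327,-.1637,.1]);t=[]
for n in("wrist","scene","side"):
    c=bot.calibration(n);im=bot.camera(n);u=proj(c,W).round().astype(int)
    rr=[r for r in red(im) if np.hypot(*(np.array(r[1:])-u))<60];print(n,u,rr)
    for r in rr:
        d=onplane(c,r[1:],.1)[:2]-W[:2];print(d,np.hypot(*d),np.degrees(np.arctan2(d[1],d[0])))
    k=60 if n=="wrist" else 40;y,x=max(u[1],k),u[0];t.append(cv2.resize(im[y-k:y+k,x-k:x+k],(266,266)))
cv2.imwrite("pics/end.png",np.hstack(t)[:,:,::-1])
E
```

```text
time: 32.25
ee_pos: [0.5653, -0.2792, 0.2048]
tcp_rot: [-180.0, -0.1, 106.1]
wrist_force: [-0.4, -1.2, 0.4]
opening: 0.08
grasp_force: 0.0
wrist [321  20] []
scene [294 146] [(np.int32(17), np.float64(300.1), np.float64(151.6))]
[-0.00503899  0.02073462] 0.021338135831899075 103.65938214025371
side [308 141] [(np.int32(14), np.float64(310.2), np.float64(145.6))]
[-0.00654588  0.01784979] 0.019012197109787906 110.13900859491744
```

View pics/end.png

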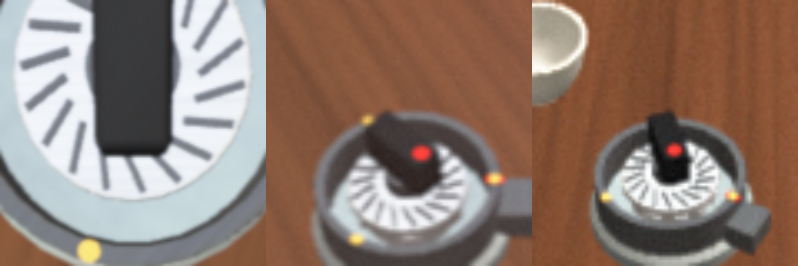

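The final views show the carrier level and deep in the chamber. The dot fits a wing top at 0.100 m (fully home), and the gripper is clear.

```bash
python3 -c "
from workcell import bot
print(bot.job_done())"
```

```text
the job is handed in; nothing more can be done
None
```

The burr carrier is back on the grey head's spindle, pressed fully home and spun about 440° clockwise by hand. It ran freely and is released and seated, with nothing else on the table touched; I handed the job in at about 32 s.

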